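# Load the cassette carrier into the reader and shut the light cover

### The job

A test cassette with fresh sample lies in its blue carrier on the loading deck of the small reader. Without lifting or tipping the carrier, push it along the deck into the reader until it stops fully home, then swing the orange light cover shut over it. Leave the dropper bottle and the spare cassette beside the reader where they are.

Things in the scene. Friction and masses are not known exactly. Their poses are not given: they have to be found in the camera images.
- reader: portable cassette reader, fixed to the desk. Frame: x is the direction of insertion, z up; origin at desk level under the middle of the slot face (x = 0). Grey loading deck x -170..0, 80 wide, top z = 6; white housing x 0..85, y -55..55, top z = 62 with a display. Flared guides 7 high on the deck narrow from 80 apart at x = -72 to 44 apart at x = -35 (all mm).
- carrier: blue sled holding a white cassette; 82 mm long (x), 40 wide, 10 high, nose narrowed to 34, with an upright thumb plate (36 wide, 5 thick, top 21 above the underside) at its rear end x = -41. Origin at the centre of its underside; x points to the nose, which faces the slot, z up.
- push_face (a point): middle of the rear face of the carrier's thumb plate, 12 mm above the carrier's underside; with the carrier fully home it is at x = -25 mm in the reader's frame, inside the chamber
- slot_mouth (a point): middle of the slot's lower edge, on the deck at the slot face; axes as the reader's. The slot is 44 mm wide and 16 high above the deck; its stop lies at x = 57. In front of it, from x = -29 to 0, two walls 5 thick and 44 apart (tops z = 30) form a small chamber, open above.
- cover (a joint): hinge angle (rad) of the orange light cover: 0 shut (level on the chamber walls, top z = 34 mm), 1.57 upright, about 2.4 swung out to the reader's -y side. Axis parallel to the reader's x through y = -29, z = 32 mm. Stiff: stays at any angle. Spans x = -45..-1. Its front skirt, 21 deep at x = -34..-31, comes down behind the carrier, so it shuts only over a carrier that is home.
- cover_edge (a point): tip of the thumb tab (24 mm wide) at the middle of the cover's free edge, 65 mm from the hinge axis, at x = -23 mm in the reader's frame; the cover plate, 3 thick, ends 56 mm from the axis
- buffer_bottle: white dropper bottle with blue cap, 25 mm across, 74 mm high, loose bystander; origin under its centre
- spare_cassette: white test cassette 70x22x6 mm lying on the desk, loose bystander; origin under its centre

How it is judged:
On the way:
1. the carrier is fully home in the reader (x of push_face in the frame of reader above -0.03 m and angle between the x axis of carrier and the x axis of reader, either way round below 0.12 rad), for 0.2 s.
At the end, for the whole second after the job is handed in: the carrier sits in the slot within 5 mm of its stop, straight (within 5 mm and 0.12 rad) and at rest, and the cover is shut (within 0.08 rad) (all of step 1 and y of carrier in the frame of reader between -0.005 and 0.005 m and value of joint cover below 0.08 rad and linear speed of carrier below 0.01 m/s); the robot touches nothing.
It fails at once if the carrier is lifted more than 15 mm or tipped more than 0.3 rad (height (world z) of carrier above 0.021 m or angle between carrier's own z axis and vertical above 0.3 rad).
It fails at once if the dropper bottle or the spare cassette is moved by more than 30 mm (distance of any of buffer_bottle, spare_cassette from where it was at the start of the episode above 0.03 m).
It also fails if it takes over 48 s, if anything falls off the work surface, if the arm or the gripper's body presses on something with over 40 N, if the wrist force passes 120 N, or if a joint passes its speed limit or range.

### The arm

A 7-joint arm with a two-finger parallel gripper is mounted at the origin on a cart in front of the work surface, level with it; the furniture and walls round the work are solid. World frame = base frame: x ahead of the robot, y to its left, z up, the work surface at z = 0. Lengths are in m, angles in rad, forces in N, time in s.
With the tool pointing down it reaches from about 0.425 to 0.825 m from the base axis. Payload 3.6 kg.
Tool frame: the origin (TCP) lies at the very end of the fingers, on their centre line; the grasp point (between the pads) lies 19 mm behind it (arm.hold_point_z is the distance from the TCP to the grasp point, in m); z points along the fingers, x is the direction in which the jaws open and shut, and the axes are right-handed (so a half turn about z gives the same grasp; the last joint's range is limited). The gripper opens to 93 mm and grips with 3 to 60 N. Pads are 15 mm wide; open, the fingers measure 128 mm over their backs; the gripper's body (75 mm by 188 mm) begins 65 mm behind the grasp point.
Start: joints at [1.232, 0.615, -0.013, 1.423, 0.008, 1.103, -0.04], TCP at [0.199, -0.619, 0.219] pointing down, gripper open.
Joint ranges: [-3.12, 3.12], [-0.3, 2.06], [-1.34, 1.32], [0.26, 2.42], [-1.36, 4.5], [0.01, 1.98], [-2.84, 2.84]. Speed limits (rad/s): [2.79, 2.79, 3.14, 3.14, 3.14, 3.14, 3.14].

### API

Orientations are given as [roll, pitch, yaw] about the fixed x, y, z axes, in that order (R = Rz(yaw) Ry(pitch) Rx(roll)).
In Python, from plant import state, viewer, arm, nets gives the robot as it stands.
- The arm moves only by the shell command python3 -m crank 'ROWS' [FORCE]. ROWS is JSON, a list of rows, each an object of numbers: "dx", "dy", "dz": the shift along the tool's x, y, z in m; "yaw": the turn about the tool's z in degrees; "claw": the closure, from 0 (fully open) to 1 (shut). A call has 1 to 10 rows; each row is the pose to reach, as a shift and turn from the pose commanded when the call began, along the tool's axes at that moment; what a row does not reach only later rows make up. A row lasts 1/12 s, in which the tool goes at most 41.7 mm and 7.16 degrees, less where a joint would pass 70% of its speed; a pose out of reach is approached as far as the arm can. A call with a gripper value outside its range is refused whole. The fingers move at their own pace and stop on an object; FORCE is the grip in N (left out, the last holds). Time passes only in rows, so rows that repeat a pose let the fingers close. It gives the time, the measured TCP pose, the force and the opening at its end, in the units of the state.
- state(): the state, without advancing time (a new reading comes with each control period).
- viewer.snapshot(name): name is "side" or "top" or "wrist"; returns the picture (480x640x3 uint8, red, green, blue); there is no depth.
- viewer.camera_model(name): a dict with "camera_matrix" (3x3 intrinsics, pixels), "R" (3x3) and "t" (3): a world point X has camera coordinates R X + t. Camera axes: x right, y down, z forward; pixel columns grow to the right and rows downward; lengths in m; the calibration is good to about 2 mm. A picture is of the moment at which its call begins: read the wrist's pose just before it. camera_model takes no time and is no camera call; for the wrist camera it gives the pose at the moment of the call.
- arm.close_job(): hands the job in, once; it reports no verdict.
Trained networks look in the newest picture that a camera, given by its name, has taken for a name from the list of things; names that differ only in an ending like _2 or _b are one class to them, and where a whole thing is asked for, a point or a joint stands for the part that bears it (a point fixed in the world has none). Each returns a list of dicts, best first, with "conf" (0 to 1); they miss things now and then, are a little off and sometimes report something else, mostly with a low value. They report only what shows in the picture. A call takes as long as a camera call.
- nets.boxes_of(camera, thing): "rect" ([left, top, width, height] in pixels, round what is visible of it).
- nets.pinpoint(camera, thing): "at" ([column, row] in pixels: a listed point, or the origin of a listed thing).
The state is a dict: "time_s": time; "joint_positions": joint angles; "dq": joint speeds; "effort": joint torques, N m; "eef_pos": TCP position; "tool_rot": TCP orientation; "ft_force": force on the tool from outside, world axes, zero at the start; "wrist_torque": the same for the moment, N m; "opening": finger opening in m.
Only numpy, scipy, OpenCV 4.12 (cv2) and the standard library are available. Lean on these libraries where they do the work, as an engineer would, in place of code of your own. Each camera call takes 0.05 s, during which the arm holds its last target. There are 200 camera calls.

## Working session

There is one attempt and no reset: what is moved stays moved. The work goes in short steps, Python scripts to look and compute and a shell command to move; the robot and the scene stay as the last step left them, time stands still between calls to the robot, and variables do not carry over. Pictures are saved under pics/ and viewed, about 8 in all and at most 12, crops included, and the job is handed in when it is done.

```bash
mkdir -p pics; cat > h.py <<'E'
import numpy as np, cv2
from plant import state, viewer, arm, nets
def ray(c,px,z,m=None):
    m=m or viewer.camera_model(c);K=np.array(m["camera_matrix"]);R=np.array(m["R"]);t=np.array(m["t"])
    d=R.T@np.linalg.solve(K,[px[0],px[1],1]);o=-R.T@t
    return o+d*(z-o[2])/d[2]
def tri(a,pa,b,pb):
    P=[]
    for c in(a,b):
        m=viewer.camera_model(c);P.append(np.array(m["camera_matrix"])@np.c_[m["R"],m["t"]])
    X=cv2.triangulatePoints(P[0],P[1],np.array(pa,float),np.array(pb,float)).ravel();return X[:3]/X[3]
def save(c,n):
    im=viewer.snapshot(c);cv2.imwrite(f"pics/{n}.png",im[:,:,::-1]);return im
E
python3 - <<'E'
from h import *
s=state();print(s["time_s"],s["eef_pos"],s["tool_rot"],s["ft_force"])
zs={"carrier":.006,"push_face":.018,"slot_mouth":.006,"reader":0,"cover_edge":.08,"buffer_bottle":0,"spare_cassette":0}
ims=[]
for c in("top","side"):
    ims.append(save(c,c+"0"))
    for k,z in zs.items():
        r=nets.pinpoint(c,k)[:2]
        print(c,k,[(np.round(q["at"]),round(q["conf"],2),np.round(ray(c,q["at"],z),3)) for q in r])
cv2.imwrite("pics/both.png",cv2.resize(np.vstack(ims),(576,864))[:,:,::-1])
E
```

```text
0.0 [ 0.19917113 -0.61790637  0.21747134] [ 3.14155050e+00  2.56754544e-03 -1.25888628e+00] [ 0.06364349 -0.17645187 -0.77070251]
top carrier [(array([351., 220.]), 0.78, array([ 0.598, -0.32 ,  0.006]))]
top push_face [(array([368., 206.]), 0.63, array([ 0.623, -0.353,  0.018]))]
top slot_mouth [(array([312., 257.]), 0.72, array([ 0.528, -0.241,  0.006])), (array([291., 216.]), 0.49, array([ 0.609, -0.201,  0.006]))]
top reader [(array([309., 254.]), 0.81, array([ 0.533, -0.235,  0.   ])), (array([340., 284.]), 0.51, array([ 0.474, -0.294,  0.   ]))]
top cover_edge [(array([292., 211.]), 0.77, array([ 0.605, -0.208,  0.08 ]))]
top buffer_bottle [(array([341., 287.]), 0.65, array([ 0.468, -0.298,  0.   ]))]
top spare_cassette [(array([362., 263.]), 0.83, array([ 0.513, -0.34 ,  0.   ]))]
side carrier [(array([291., 258.]), 0.86, array([ 0.609, -0.316,  0.006]))]
side push_face [(array([286., 238.]), 0.95, array([ 0.629, -0.353,  0.018]))]
side slot_mouth []
side reader [(array([332., 297.]), 0.86, array([ 0.526, -0.241,  0.   ]))]
side cover_edge [(array([275., 254.]), 0.82, array([ 0.596, -0.2  ,  0.08 ]))]
side buffer_bottle [(array([380., 284.]), 0.56, array([ 0.468, -0.292,  0.   ]))]
side spare_cassette [(array([351., 262.]), 0.62, array([ 0.521, -0.342,  0.   ]))]
```

View pics/top0.png

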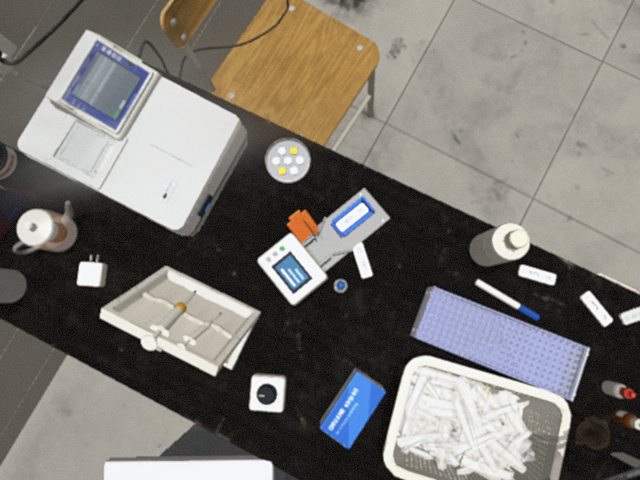

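View pics/side0.png

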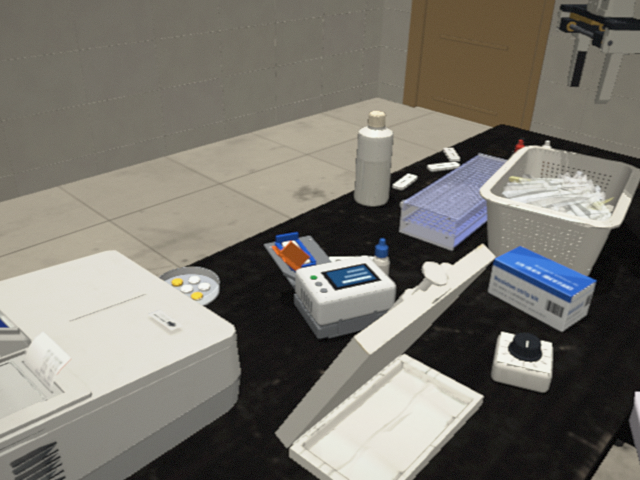

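Top view: the reader is near px (300,265). The carrier, px (351,216), sits on the deck to its upper right. The cover, px (302,224), is swung out on the far side, and the bottle (341,286) and spare (362,262) are on the near side. The side view agrees. Next I'll move above the carrier.

```bash
python3 - <<'E'
from h import *
m=viewer.camera_model("wrist");R=np.array(m["R"]);print("cam centre",-R.T@m["t"],"fwd",R[2], m["camera_matrix"])
for n,px in [("bigbottle",(490,245)),("rackcorner",(425,290)),("case",(165,270))]: print(n,ray("top",px,0.05))
E
python3 -m crank '[{"dx":-0.015,"dy":-0.04,"yaw":-4},{"dx":-0.028,"dy":-0.08,"yaw":-8},{"dx":-0.042,"dy":-0.12,"yaw":-12},{"dx":-0.056,"dy":-0.16,"yaw":-16},{"dx":-0.07,"dy":-0.2,"yaw":-20},{"dx":-0.084,"dy":-0.24,"yaw":-20},{"dx":-0.098,"dy":-0.28,"yaw":-20},{"dx":-0.112,"dy":-0.32,"yaw":-20},{"dx":-0.126,"dy":-0.36,"yaw":-20},{"dx":-0.126,"dy":-0.36,"yaw":-20}]'
```

```text
cam centre [ 0.26260525 -0.59821378  0.38468115] fwd [-0.22852728 -0.07391086 -0.9707278 ] [[361.32399622   0.         321.14867716]
 [  0.         361.32399622 240.66909607]
 [  0.           0.           1.        ]]
bigbottle [ 0.5377696  -0.57320373  0.05      ]
rackcorner [ 0.45735574 -0.44943675  0.05      ]
case [0.50428854 0.03315696 0.05      ]schema error: expected keys dx, dy, dz, yaw, claw
```

```bash
python3 -m crank '[{"dx":-0.015,"dy":-0.04,"dz":0,"yaw":-4,"claw":0},{"dx":-0.028,"dy":-0.08,"dz":0,"yaw":-8,"claw":0},{"dx":-0.042,"dy":-0.12,"dz":0,"yaw":-12,"claw":0},{"dx":-0.056,"dy":-0.16,"dz":0,"yaw":-16,"claw":0},{"dx":-0.07,"dy":-0.2,"dz":0,"yaw":-20,"claw":0},{"dx":-0.084,"dy":-0.24,"dz":0,"yaw":-20,"claw":0},{"dx":-0.098,"dy":-0.28,"dz":0,"yaw":-20,"claw":0},{"dx":-0.112,"dy":-0.32,"dz":0,"yaw":-20,"claw":0},{"dx":-0.126,"dy":-0.36,"dz":0,"yaw":-20,"claw":0},{"dx":-0.126,"dy":-0.36,"dz":0,"yaw":-20,"claw":0}]' 
cat > look.py <<'E'
from h import *
import sys
s=state();print(s["time_s"],s["eef_pos"],s["tool_rot"],s["ft_force"])
zs={"carrier":.006,"push_face":.018,"slot_mouth":.006,"reader":0,"cover_edge":.076,"buffer_bottle":0,"spare_cassette":0}
save("wrist",sys.argv[1])
for k,z in zs.items():
    r=nets.pinpoint("wrist",k)[:2]
    print(k,[(np.round(q["at"]),round(q["conf"],2),np.round(ray("wrist",q["at"],z),4)) for q in r])
E
python3 look.py w1
```

```text
time_s: 1.63
eef_pos: [0.5118, -0.379, 0.2188]
tool_rot: [-3.132, 0.001, -0.896]
ft_force: [1.4, 2.1, 0.2]
opening: 0.0929
1.6333 [ 0.51183541 -0.37900381  0.21876067] [-3.13244536e+00  8.47368391e-04 -8.96230974e-01] [1.43628376 2.06229647 0.23291407]
carrier [(array([336., 109.]), 0.89, array([ 0.5995, -0.3301,  0.006 ]))]
push_face [(array([375., 110.]), 0.87, array([ 0.618 , -0.3647,  0.018 ]))]
slot_mouth [(array([226., 114.]), 0.82, array([ 0.5247, -0.2526,  0.006 ]))]
reader [(array([222., 119.]), 0.94, array([ 0.5181, -0.2518,  0.    ]))]
cover_edge [(array([223.,   4.]), 0.61, array([ 0.5937, -0.2256,  0.076 ]))]
buffer_bottle [(array([236., 194.]), 0.74, array([ 0.4632, -0.306 ,  0.    ]))]
spare_cassette [(array([294., 184.]), 0.94, array([ 0.5099, -0.3482,  0.    ]))]
```

View pics/w1.png

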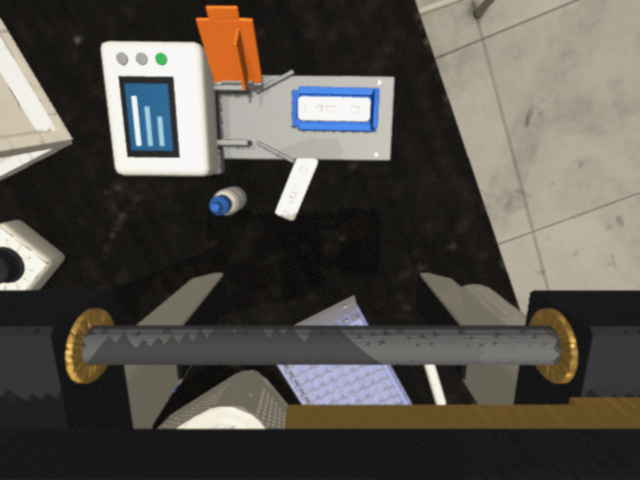

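Wrist view: the deck corners are at (393,76) and (390,160), the carrier at (336,109), the slot at (226,114) and the cover tab at (223,10), with the cover folded out on the far side. The arm was still settling, so I'll re-measure now that it's at rest.

```bash
cat > look.py <<'E'
from h import *
import sys
s=state();print(s["time_s"],s["eef_pos"],s["tool_rot"],s["ft_force"])
zs={"carrier":.006,"push_face":.018,"slot_mouth":.006,"reader":0,"cover_edge":.076,"buffer_bottle":0,"spare_cassette":0}
m=viewer.camera_model("wrist");im=save("wrist",sys.argv[1])
for k,z in zs.items():
    r=nets.pinpoint("wrist",k)[:2]
    print(k,[(np.round(q["at"]),round(q["conf"],2),np.round(ray("wrist",q["at"],z,m),4)) for q in r])
if len(sys.argv)>2:
    a=list(map(int,sys.argv[2:6])); c=im[a[1]:a[3],a[0]:a[2],::-1]; f=min(800/c.shape[1],600/c.shape[0])
    cv2.imwrite(f"pics/{sys.argv[1]}c.png",cv2.resize(c,None,fx=f,fy=f,interpolation=2)); print("scale",f)
np.save(f"pics/{sys.argv[1]}.npy",m,allow_pickle=True)
E
python3 look.py w2 90 0 410 240
```

```text
2.0333 [ 0.50156544 -0.39030209  0.21876044] [ 3.14041083e+00 -2.39747452e-04 -9.13759916e-01] [ 0.0031913   0.23475159 -0.8294973 ]
carrier [(array([330.,  92.]), 0.84, array([ 0.604 , -0.3225,  0.006 ]))]
push_face [(array([374.,  89.]), 0.6, array([ 0.63  , -0.3547,  0.018 ]))]
slot_mouth [(array([218., 101.]), 0.77, array([ 0.5297, -0.2402,  0.006 ])), (array([215., 101.]), 0.27, array([ 0.5284, -0.238 ,  0.006 ]))]
reader [(array([219., 100.]), 0.66, array([ 0.5307, -0.2386,  0.    ]))]
cover_edge [(array([330.,  90.]), 0.42, array([ 0.5958, -0.3263,  0.076 ]))]
buffer_bottle [(array([232., 184.]), 0.67, array([ 0.4706, -0.296 ,  0.    ]))]
spare_cassette [(array([292., 169.]), 0.61, array([ 0.5208, -0.337 ,  0.    ]))]
scale 2.5
```

View pics/w2c.png

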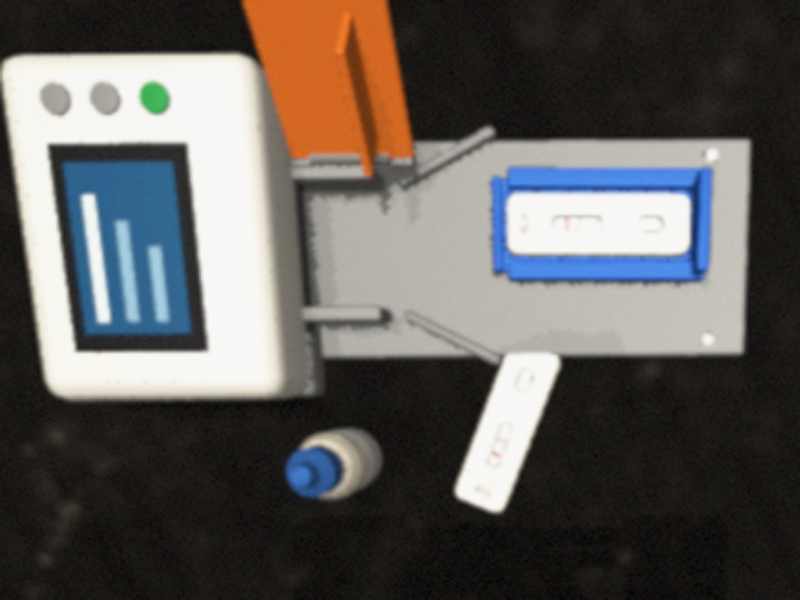

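The crop (2.5×, origin (90,0)) shows the deck rear corners at (750,139) and (745,354) and its +y edge running to (322,356). The plate's rear edge is at (710,168) to (706,280).

```bash
cat >> h.py <<'E'
def W(p,z,m): return ray("wrist",p,z,m)
E
python3 - <<'E'
from h import *
m=np.load("pics/w2.npy",allow_pickle=True).item()
f=lambda x,y,z:W((90+x/2.5,y/2.5),z,m)
A=f(750,139,.006);B=f(745,354,.006);C=f(322,356,.006);D=f(415,142,.006)
print(A,B,np.linalg.norm(A-B))
for u,v in((B,C),(A,D)):
    e=v-u;print("dir",np.degrees(np.arctan2(e[1],e[0])))
e=B-A;print("dir from rear",np.degrees(np.arctan2(e[1],e[0]))-90)
for th in (None,):
    d1=C-B;d2=D-A;th=np.mean([np.arctan2(d1[1],d1[0]),np.arctan2(d2[1],d2[0]),np.arctan2(e[1],e[0])-np.pi/2])
    if th<0: th+=2*np.pi
    ex=np.array([np.cos(th),np.sin(th)]);ey=np.array([-ex[1],ex[0]])
    mid=((A+B)/2)[:2];O=mid+.170*ex
    print("th",np.degrees(th),"O",O)
    g=lambda P:np.round(1000*np.array([(P[:2]-O)@ex,(P[:2]-O)@ey]),1)
    print("slot",g(np.array([.5297,-.2402])),g(np.array([.528,-.241])))
    for n,p in dict(platetopa=(710,168),platetopb=(706,280)).items(): print(n,g(f(*p,.027)))
    for n,p in dict(sidea=(510,170),sidea2=(690,170),sideb=(510,279),sideb2=(695,279)).items(): print(n,g(f(*p,.016)))
    print("push",g(np.array([.630,-.3547])),g(np.array([.623,-.353])),g(np.array([.629,-.353])),"carrier",g(np.array([.604,-.3225])),g(np.array([.598,-.320])),g(np.array([.609,-.316])))
    print("bottle",g(np.array([.4706,-.296])),"spare",g(np.array([.5208,-.337])))
E
```

```text
[ 0.66478038 -0.34809189  0.006     ] [ 0.60281198 -0.39788295  0.006     ] 0.07949359804431545
dir 127.8646814200738
dir 128.079931206467
dir from rear -231.2184317875776
th 8.242060279654384 O [ 0.8020403  -0.34861699]
slot [-254.   146.3] [-255.8  145.8]
platetopa [-157.2   28.6]
platetopb [-190.9    9.7]
sidea [-191.9   93.5]
sidea2 [-158.8   34.6]
sideb [-226.1   75.2]
sideb2 [-191.    12.9]
push [-171.1   18.6] [-177.8   21.3] [-171.9   20.5] carrier [-192.3   54.2] [-197.8   57.6] [-186.4   60. ]
bottle [-320.5   99.6] spare [-276.7   51.8]
```

```bash
cat >> h.py <<'E'
th=np.radians(128.2);ex=np.array([np.cos(th),np.sin(th)]);ey=np.array([-ex[1],ex[0]])
O=np.array([.66478+.60281,-.34809-.39788])/2+.170*ex
def g(P):P=np.asarray(P);return np.round(1000*np.array([(P[:2]-O)@ex,(P[:2]-O)@ey]),1)
def shift(x,y,z):  # reader-frame mm target -> tool dx,dy,dz and yaw from now
    from scipy.spatial.transform import Rotation as Ro
    s=state();R=Ro.from_euler("xyz",s["tool_rot"]).as_matrix()
    p=np.r_[O+ex*x/1e3+ey*y/1e3,z/1e3]
    yaw=np.arctan2(R[1,0],R[0,0]);w=(th+np.pi-yaw+np.pi)%(2*np.pi)-np.pi
    return np.round(R.T@(p-s["eef_pos"]),4),"toolyaw",round(-np.degrees(w),2),"TCP reader",g(s["eef_pos"]),s["eef_pos"][2]
E
python3 - <<'E'
from h import *
m=np.load("pics/w2.npy",allow_pickle=True).item()
f=lambda x,y,z:W((90+x/2.5,y/2.5),z,m)
print("O",O,"slot",g([.5297,-.2402]),g([.528,-.241]),g([.5307,-.2386]),g([.533,-.235]))
for n,p in dict(platetopa=(710,168),platetopb=(706,280)).items(): print(n,g(f(*p,.027)))
for n,p in dict(sidea=(510,170),sidea2=(690,170),sideb=(510,279),sideb2=(695,279)).items(): print(n,g(f(*p,.016)))
print("push",g([.630,-.3547]),g([.623,-.353]),g([.629,-.353]),"carrier",g([.604,-.3225]),g([.598,-.320]),g([.609,-.316]))
print("bottle",g([.4706,-.296]),"spare",g([.5208,-.337]))
print(shift(-180,0,120))
E
```

```text
O [ 0.52866557 -0.23938933] slot [-1.3 -0.3] [-0.9  1.5] [-0.6 -2.1] [ 0.8 -6.1]
platetopa [-151.6  -25.4]
platetopb [-151.1   13.3]
sidea [-78.  -27.7]
sidea2 [-145.7  -27. ]
sideb [-76.9  11.1]
sideb2 [-148.3   11.8]
push [-153.3   -8.3] [-147.6   -3.9] [-151.3   -8.6] carrier [-111.9   -7.8] [-106.2   -4.6] [-109.9  -15.8]
bottle [-8.6 80.6] spare [-71.8  66.5]
(array([ 0.078 , -0.1125,  0.0987]), 'toolyaw', np.float64(-0.34), 'TCP reader', array([-101.4,  112. ]), np.float64(0.2186887288813126))
```

The frame fits: the deck width measures 79.5 mm and the slot lands at 0±2 mm. The carrier is straight, its rear face is at x≈-151, and it sits at y≈-7. I'll nudge it sideways to the centreline first, then push it in.

```bash
python3 -m crank '[{"dx":0.002,"dy":-0.035,"dz":0,"yaw":0,"claw":1},{"dx":0.004,"dy":-0.07,"dz":0,"yaw":0,"claw":1},{"dx":0.008,"dy":-0.105,"dz":0,"yaw":0,"claw":1},{"dx":0.009,"dy":-0.14,"dz":0,"yaw":0,"claw":1},{"dx":0.009,"dy":-0.167,"dz":0.03,"yaw":0,"claw":1},{"dx":0.009,"dy":-0.167,"dz":0.065,"yaw":0,"claw":1},{"dx":0.009,"dy":-0.167,"dz":0.1,"yaw":0,"claw":1},{"dx":0.009,"dy":-0.167,"dz":0.13,"yaw":0,"claw":1},{"dx":0.009,"dy":-0.167,"dz":0.15,"yaw":0,"claw":1},{"dx":0.009,"dy":-0.167,"dz":0.15,"yaw":0,"claw":1}]' 10
python3 -m crank '[{"dx":0,"dy":0,"dz":0,"yaw":0,"claw":1},{"dx":0,"dy":0,"dz":0,"yaw":0,"claw":1},{"dx":0,"dy":0,"dz":0,"yaw":0,"claw":1}]'
python3 look.py w3 
python3 -c "
from h import *
print(shift(-110,-55,10))"
```

```text
time_s: 3.27
eef_pos: [0.6369, -0.2912, 0.0626]
tool_rot: [3.136, 0.01, -0.909]
ft_force: [-0.3, 0.4, -0.0]
opening: 0.0306
time_s: 3.52
eef_pos: [0.6425, -0.2935, 0.0713]
tool_rot: [-3.139, -0.004, -0.91]
ft_force: [0.3, -0.2, 0.5]
opening: 0.0105
3.5167 [ 0.64245669 -0.29351708  0.07132016] [-3.13906593 -0.00413147 -0.91006611] [ 0.25393004 -0.21489606  0.53717128]
carrier [(array([321., 320.]), 0.86, array([ 0.6048, -0.3233,  0.006 ]))]
push_face []
slot_mouth [(array([122., 261.]), 0.19, array([ 0.5576, -0.1917,  0.006 ]))]
reader []
cover_edge [(array([122., 261.]), 0.69, array([ 0.599 , -0.2101,  0.076 ]))]
buffer_bottle []
spare_cassette []
(array([-0.0014,  0.0001,  0.059 ]), 'toolyaw', np.float64(-0.33), 'TCP reader', array([-111.4,  -55.1]), np.float64(0.06899593549678443))
```

View pics/w3.png

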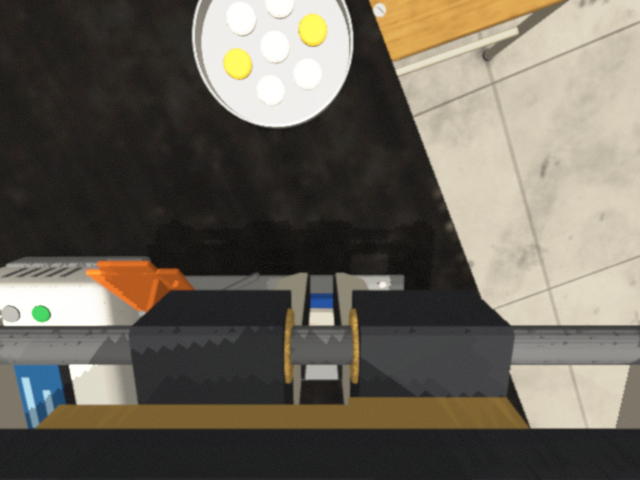

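Wrist view: the fingers are above the far side of the carrier (blue, between them), with the deck edge in front and the cover at the left (122,261), clear of them. Now I'll descend and nudge.

```bash
python3 -m crank '[{"dx":-0.001,"dy":0,"dz":0.03,"yaw":0,"claw":1},{"dx":-0.001,"dy":0,"dz":0.055,"yaw":0,"claw":1},{"dx":-0.001,"dy":0.003,"dz":0.0595,"yaw":0,"claw":1},{"dx":-0.001,"dy":0.008,"dz":0.0595,"yaw":0,"claw":1},{"dx":-0.001,"dy":0.013,"dz":0.0595,"yaw":0,"claw":1},{"dx":-0.001,"dy":0.018,"dz":0.0595,"yaw":0,"claw":1},{"dx":-0.001,"dy":0.021,"dz":0.0595,"yaw":0,"claw":1},{"dx":-0.001,"dy":0.024,"dz":0.0595,"yaw":0,"claw":1},{"dx":-0.001,"dy":0.027,"dz":0.0595,"yaw":0,"claw":1},{"dx":-0.001,"dy":0.027,"dz":0.0595,"yaw":0,"claw":1}]'
python3 -c "
from h import *
print(shift(-110,-27.5,10),state()['ft_force'])
for c in('top','side'):
  viewer.snapshot(c)
  for k,z in(('carrier',.006),('push_face',.018)):
    print(c,k,[g(ray(c,r['at'],z)) for r in nets.pinpoint(c,k)[:1]])
"
```

```text
time_s: 4.75
eef_pos: [0.6187, -0.3098, 0.0102]
tool_rot: [-3.142, -0.002, -0.911]
ft_force: [-0.1, 1.1, -0.5]
opening: 0.0008
(array([-0.001 , -0.0003,  0.0002]), 'toolyaw', np.float64(-0.39), 'TCP reader', array([-111. ,  -27.2]), np.float64(0.010153836270934923)) [-0.13860544  1.14296053 -0.50175773]
top carrier [array([-108.5,    3.3])]
top push_face [array([-150.6,    3.5])]
side carrier [array([-106.8,   -6.7])]
side push_face [array([-145.7,   -3.7])]
```

```bash
python3 -m crank '[{"dx":0,"dy":-0.012,"dz":0,"yaw":0,"claw":1},{"dx":0,"dy":-0.012,"dz":-0.035,"yaw":0,"claw":1},{"dx":0.035,"dy":-0.005,"dz":-0.04,"yaw":0,"claw":1},{"dx":0.07,"dy":0.015,"dz":-0.04,"yaw":0,"claw":1},{"dx":0.08,"dy":0.0275,"dz":-0.04,"yaw":0,"claw":1},{"dx":0.08,"dy":0.0275,"dz":-0.04,"yaw":-0.3,"claw":1},{"dx":0.08,"dy":0.0275,"dz":-0.04,"yaw":-0.3,"claw":1},{"dx":0.08,"dy":0.0275,"dz":-0.015,"yaw":-0.3,"claw":1},{"dx":0.08,"dy":0.0275,"dz":-0.003,"yaw":-0.3,"claw":1},{"dx":0.08,"dy":0.0275,"dz":-0.003,"yaw":-0.3,"claw":1}]'
python3 look.py w4
python3 -c "
from h import *
print(shift(-45,0,13),state()['ft_force'])"
```

```text
time_s: 5.88
eef_pos: [0.6441, -0.3843, 0.0076]
tool_rot: [3.14, 0.01, -0.902]
ft_force: [0.1, 0.1, 0.4]
opening: 0.0003
5.8833 [ 0.64406908 -0.38427354  0.00759819] [ 3.13955174  0.00964973 -0.90187239] [0.09480655 0.05852286 0.35200617]
carrier [(array([176., 298.]), 0.92, array([ 0.5956, -0.3304,  0.006 ]))]
push_face []
slot_mouth []
reader []
cover_edge []
buffer_bottle []
spare_cassette [(array([119., 397.]), 0.57, array([ 0.5218, -0.3369,  0.    ]))]
(array([-0.1456,  0.0005,  0.    ]), 'toolyaw', np.float64(-0.04), 'TCP reader', array([-190.6,   -0.4]), np.float64(0.013275832145734901)) [-0.26269474 -0.27331511 -0.13828551]
```

View pics/w4.png

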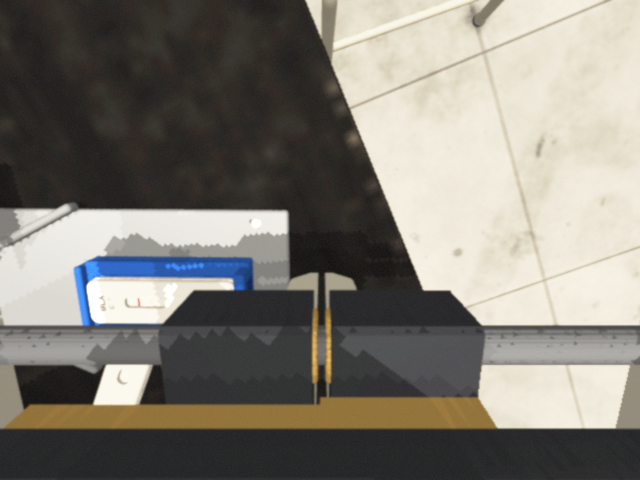

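Wrist view: the closed fingers stand just behind the carrier (blue, rear edge ~col 252) and on its line, and the carrier looks straight. Pushing the first stretch.

```bash
python3 -m crank '[{"dx":-0.01,"dy":0,"dz":0,"yaw":0,"claw":1},{"dx":-0.017,"dy":0,"dz":0,"yaw":0,"claw":1},{"dx":-0.023,"dy":0,"dz":0,"yaw":0,"claw":1},{"dx":-0.03,"dy":0,"dz":0,"yaw":0,"claw":1},{"dx":-0.037,"dy":0,"dz":0,"yaw":0,"claw":1},{"dx":-0.044,"dy":0,"dz":0,"yaw":0,"claw":1},{"dx":-0.051,"dy":0,"dz":0,"yaw":0,"claw":1},{"dx":-0.058,"dy":0,"dz":0,"yaw":0,"claw":1},{"dx":-0.065,"dy":0,"dz":0,"yaw":0,"claw":1},{"dx":-0.072,"dy":0,"dz":0,"yaw":0,"claw":1}]'
cat > chk.py <<'E'
from h import *
s=state();print(shift(-43,0,13),s['ft_force'],s['time_s'])
for c in('top','side'):
  viewer.snapshot(c)
  for k,z in(('carrier',.006),('push_face',.018),('cover_edge',.076)):
    print(c,k,[(g(ray(c,r['at'],z)),round(r['conf'],2)) for r in nets.pinpoint(c,k)[:1]])
E
python3 chk.py
```

```text
time_s: 7.12
eef_pos: [0.6017, -0.3317, 0.0125]
tool_rot: [-3.141, -0.001, -0.905]
ft_force: [0.4, -1.1, 2.2]
opening: 0.0006
(array([-0.0747,  0.0003, -0.0006]), 'toolyaw', np.float64(-0.04), 'TCP reader', array([-117.7,   -0.3]), np.float64(0.01246398081455815)) [ 0.39853776 -1.08754574  2.18347878] 7.1167
top carrier []
top push_face []
top cover_edge [(array([-22.1, -81.7]), 0.56)]
side carrier [(array([-63.7,  -2.5]), 0.59)]
side push_face [(array([-105.6,    0.7]), 0.58)]
side cover_edge [(array([-22.9, -67.8]), 0.68)]
```

```bash
python3 -m crank '[{"dx":-0.006,"dy":0,"dz":0,"yaw":0,"claw":1},{"dx":-0.012,"dy":0,"dz":0,"yaw":0,"claw":1},{"dx":-0.018,"dy":0,"dz":0,"yaw":0,"claw":1},{"dx":-0.024,"dy":0,"dz":0,"yaw":0,"claw":1},{"dx":-0.03,"dy":0,"dz":0,"yaw":0,"claw":1},{"dx":-0.036,"dy":0,"dz":0,"yaw":0,"claw":1},{"dx":-0.042,"dy":0,"dz":0,"yaw":0,"claw":1},{"dx":-0.048,"dy":0,"dz":0,"yaw":0,"claw":1},{"dx":-0.054,"dy":0,"dz":0,"yaw":0,"claw":1},{"dx":-0.056,"dy":0,"dz":0,"yaw":0,"claw":1}]'
python3 chk.py; python3 look.py w5
```

```text
time_s: 8.35
eef_pos: [0.5667, -0.2869, 0.0123]
tool_rot: [-3.141, 0.001, -0.904]
ft_force: [0.7, -0.6, 0.0]
opening: 0.0005
(array([-0.0179,  0.0005, -0.0007]), 'toolyaw', np.float64(0.01), 'TCP reader', array([-60.9,  -0.5]), np.float64(0.012276523009058207)) [ 0.66443341 -0.60451979  0.03707868] 8.35
top carrier []
top push_face []
top cover_edge []
side carrier []
side push_face []
side cover_edge [(array([-22.7, -65.7]), 0.58)]
8.75 [ 0.56714688 -0.28830075  0.01206479] [ 3.14155006e+00 -7.84644995e-06 -9.05070727e-01] [-0.72521577 -0.10813748  0.05662452]
carrier [(array([209., 287.]), 0.78, array([ 0.5318, -0.2441,  0.006 ]))]
push_face [(array([286., 295.]), 0.57, array([ 0.5571, -0.2751,  0.018 ]))]
slot_mouth [(array([200., 281.]), 0.82, array([ 0.5315, -0.2384,  0.006 ]))]
reader []
cover_edge [(array([169., 122.]), 0.88, array([ 0.6001, -0.2105,  0.076 ]))]
buffer_bottle []
spare_cassette [(array([336., 393.]), 0.62, array([ 0.5199, -0.3363,  0.    ]))]
```

View pics/w5.png

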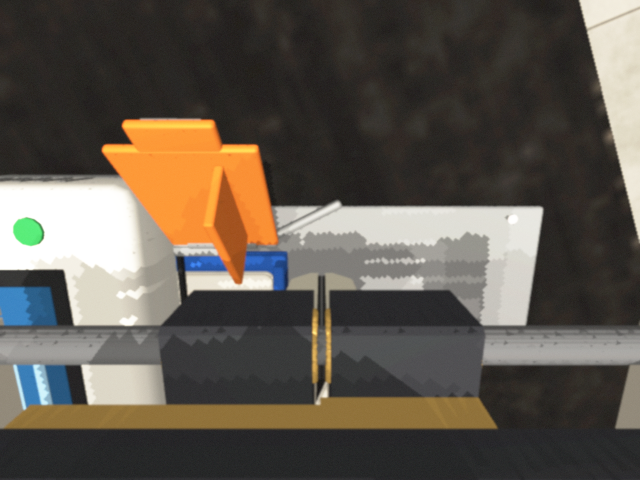

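Wrist view: the carrier is nosed into the slot between the walls, straight, with the fingers right behind the plate (~col 287). By net it has about 20 mm to go. I'll finish with a force-watched creep.

```bash
python3 -m crank '[{"dx":-0.005,"dy":0,"dz":0,"yaw":0,"claw":1},{"dx":-0.009,"dy":0,"dz":0,"yaw":0,"claw":1},{"dx":-0.012,"dy":0,"dz":0,"yaw":0,"claw":1},{"dx":-0.014,"dy":0,"dz":0,"yaw":0,"claw":1},{"dx":-0.016,"dy":0,"dz":0,"yaw":0,"claw":1},{"dx":-0.016,"dy":0,"dz":0,"yaw":0,"claw":1}]'; python3 -m crank '[{"dx":-0.001,"dy":0,"dz":0,"yaw":0,"claw":1},{"dx":-0.002,"dy":0,"dz":0,"yaw":0,"claw":1},{"dx":-0.002,"dy":0,"dz":0,"yaw":0,"claw":1}]';  python3 -c "
from h import *
s=state();print(shift(-41,0,13),s['ft_force'],s['ft_force'][:2]@ex)"
```

```text
time_s: 9.65
eef_pos: [0.5569, -0.2748, 0.0122]
tool_rot: [3.142, 0.001, -0.904]
ft_force: [0.5, -0.6, 0.9]
opening: 0.0004
time_s: 9.9
eef_pos: [0.556, -0.2738, 0.0122]
tool_rot: [-3.141, -0.0, -0.905]
ft_force: [-0.5, 1.1, 0.1]
opening: 0.0008
(array([-0.003 ,  0.0002, -0.0008]), 'toolyaw', np.float64(-0.04), 'TCP reader', array([-44. ,  -0.2]), np.float64(0.012210960725111363)) [-0.52844234  1.06911984  0.10805485] 1.1669683727609386
```

```bash
python3 -m crank '[{"dx":-0.001,"dy":0,"dz":0,"yaw":0,"claw":1},{"dx":-0.002,"dy":0,"dz":0,"yaw":0,"claw":1},{"dx":-0.002,"dy":0,"dz":0,"yaw":0,"claw":1}]';python3 -m crank '[{"dx":-0.001,"dy":0,"dz":0,"yaw":0,"claw":1},{"dx":-0.002,"dy":0,"dz":0,"yaw":0,"claw":1},{"dx":-0.002,"dy":0,"dz":0,"yaw":0,"claw":1}]';  python3 -c "
from h import *
s=state();print(shift(-41,0,13),s['ft_force'],s['ft_force'][:2]@ex)"
```

```text
time_s: 10.15
eef_pos: [0.5547, -0.2722, 0.0122]
tool_rot: [-3.142, 0.0, -0.905]
ft_force: [0.4, -0.4, 0.1]
opening: 0.0003
time_s: 10.4
eef_pos: [0.5534, -0.2705, 0.0122]
tool_rot: [3.142, 0.0, -0.904]
ft_force: [1.4, 0.1, -0.1]
opening: 0.0003
(array([ 0.0013,  0.0002, -0.0008]), 'toolyaw', np.float64(-0.02), 'TCP reader', array([-39.7,  -0.2]), np.float64(0.012164824142532026)) [ 1.43872009  0.13024585 -0.08430788] -0.787361986031243
```

```bash
python3 -m crank '[{"dx":-0.001,"dy":0,"dz":0,"yaw":0,"claw":1},{"dx":-0.002,"dy":0,"dz":0,"yaw":0,"claw":1},{"dx":-0.002,"dy":0,"dz":0,"yaw":0,"claw":1}]';python3 -m crank '[{"dx":-0.001,"dy":0,"dz":0,"yaw":0,"claw":1},{"dx":-0.002,"dy":0,"dz":0,"yaw":0,"claw":1},{"dx":-0.002,"dy":0,"dz":0,"yaw":0,"claw":1}]'; python3 look.py w6 140 200 380 380; python3 -c "
from h import *
s=state();print(shift(-41,0,13),s['ft_force'],s['ft_force'][:2]@ex)"
```

```text
time_s: 10.65
eef_pos: [0.5531, -0.2702, 0.0126]
tool_rot: [-3.141, -0.003, -0.905]
ft_force: [1.4, -2.3, 2.1]
opening: -0.0001
time_s: 10.9
eef_pos: [0.5531, -0.2701, 0.0132]
tool_rot: [-3.14, -0.006, -0.906]
ft_force: [2.6, -4.9, 0.9]
opening: 0.0006
10.9 [ 0.55305175 -0.27006278  0.01320371] [-3.1400217  -0.00634856 -0.90551597] [ 2.63179265 -4.91108959  0.8699357 ]
carrier []
push_face [(array([289., 298.]), 0.66, array([ 0.5423, -0.259 ,  0.018 ]))]
slot_mouth [(array([245., 283.]), 0.86, array([ 0.5305, -0.2386,  0.006 ]))]
reader [(array([245., 279.]), 0.71, array([ 0.5298, -0.238 ,  0.    ]))]
cover_edge [(array([258., 121.]), 0.96, array([ 0.6008, -0.2105,  0.076 ]))]
buffer_bottle [(array([246., 280.]), 0.42, array([ 0.5297, -0.2385,  0.    ]))]
spare_cassette []
scale 3.3333333333333335
(array([0.0018, 0.0001, 0.0002]), 'toolyaw', np.float64(-0.09), 'TCP reader', array([-39.2,  -0.2]), np.float64(0.01316459127134418)) [ 2.47873823 -4.6974206   0.38761536] -5.224372894340934
```

View pics/w6c.png

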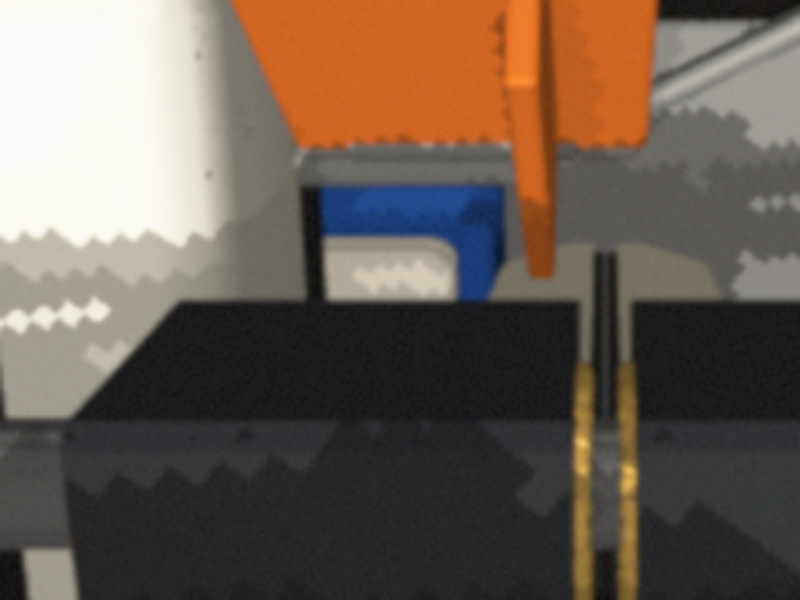

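The fingers have stalled at TCP x=-39.2 with 5 N and rising, and the net puts push_face at x≈-23.8. The crop shows the plate (col ~500) inside the chamber, just ahead of the skirt line, so the carrier is home. Backing off and rising.

```bash
python3 -m crank '[{"dx":0.01,"dy":0,"dz":0,"yaw":0,"claw":1},{"dx":0.03,"dy":0,"dz":0,"yaw":0,"claw":1},{"dx":0.045,"dy":0,"dz":-0.02,"yaw":0,"claw":1},{"dx":0.045,"dy":0,"dz":-0.06,"yaw":0,"claw":1},{"dx":0.045,"dy":0,"dz":-0.1,"yaw":0,"claw":1},{"dx":0.045,"dy":-0.035,"dz":-0.11,"yaw":0,"claw":1},{"dx":0.045,"dy":-0.07,"dz":-0.11,"yaw":0,"claw":1},{"dx":0.045,"dy":-0.1,"dz":-0.11,"yaw":0,"claw":1},{"dx":0.045,"dy":-0.12,"dz":-0.11,"yaw":0,"claw":1},{"dx":0.045,"dy":-0.12,"dz":-0.11,"yaw":0,"claw":1}]'
python3 - <<'E'
from h import *
at={}
for c in('top','side'):
  save(c,c+"7")
  for k,z in(('carrier',.006),('push_face',.018),('cover_edge',.076)):
    r=nets.pinpoint(c,k)[:1]
    if r: at[c,k]=r[0]["at"];print(c,k,g(ray(c,r[0]['at'],z)),r[0]['conf'])
for k in('push_face','cover_edge'):
  if('top',k)in at and('side',k)in at:
    X=tri('top',at['top',k],'side',at['side',k]);print(k,g(X),X[2])
print("tray",g(ray("top",(288,160),0.01)))
print(shift(-27,-118,50))
E
```

```text
time_s: 12.13
eef_pos: [0.6762, -0.2202, 0.1212]
tool_rot: [-3.137, 0.006, -0.896]
ft_force: [0.6, 0.3, 0.3]
opening: 0.0007
top carrier [23.6  1. ] 0.66
top push_face [-17.6  -0.5] 0.82
top cover_edge [-24. -82.] 0.71
tray [ -86.9 -179.6]
(array([-0.0546,  0.0004,  0.0723]), 'toolyaw', np.float64(-0.16), 'TCP reader', array([ -81.6, -118.3]), np.float64(0.12225663110433209))
```

Home is confirmed from above (push_face ≈ -18 on this biased view, y≈0). The cover tab is at x=-24, y≈-80. I'll go behind it and swing it over.

```bash
python3 -m crank '[{"dx":-0.03,"dy":0,"dz":0,"yaw":0,"claw":1},{"dx":-0.0546,"dy":0,"dz":0,"yaw":0,"claw":1},{"dx":-0.0546,"dy":0,"dz":0,"yaw":0,"claw":1},{"dx":-0.0546,"dy":0,"dz":0.035,"yaw":0,"claw":1},{"dx":-0.0546,"dy":0,"dz":0.062,"yaw":0,"claw":1},{"dx":-0.0546,"dy":0,"dz":0.062,"yaw":0,"claw":1},{"dx":-0.0546,"dy":0,"dz":0.062,"yaw":0,"claw":1}]'
python3 look.py w8 
python3 -c "
from h import *
print(shift(-27,-118,60))"
```

```text
time_s: 13.12
eef_pos: [0.6383, -0.1865, 0.0591]
tool_rot: [3.139, 0.002, -0.906]
ft_force: [0.1, 1.2, -1.0]
opening: 0.0004
13.1167 [ 0.63829851 -0.18652087  0.05911473] [ 3.13931867e+00  2.39053923e-03 -9.05647354e-01] [ 0.14180927  1.20759103 -1.03639128]
carrier []
push_face [(array([313., 396.]), 0.36, array([ 0.5634, -0.238 ,  0.018 ]))]
slot_mouth []
reader []
cover_edge [(array([314., 395.]), 0.39, array([ 0.6   , -0.2125,  0.076 ]))]
buffer_bottle []
spare_cassette []
(array([0.    , 0.0025, 0.0013]), 'toolyaw', np.float64(-0.04), 'TCP reader', array([ -27. , -120.5]), np.float64(0.061262360783240016))
```

View pics/w8.png

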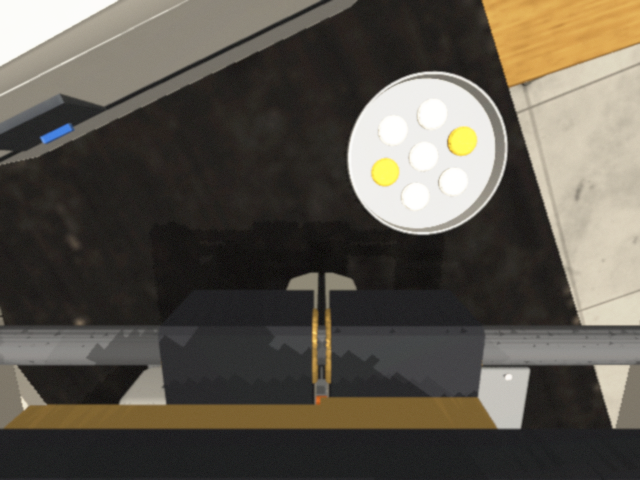

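Wrist view: the fingers hang behind the cover (orange just visible at (320,400)), with the tray and analyzer clear. Pushing the cover toward upright.

```bash
python3 -m crank '[{"dx":0,"dy":0.015,"dz":0,"yaw":0,"claw":1},{"dx":0,"dy":0.03,"dz":0,"yaw":0,"claw":1},{"dx":0,"dy":0.036,"dz":0,"yaw":0,"claw":1},{"dx":0,"dy":0.043,"dz":0,"yaw":0,"claw":1},{"dx":0,"dy":0.05,"dz":0,"yaw":0,"claw":1},{"dx":0,"dy":0.057,"dz":-0.003,"yaw":0,"claw":1},{"dx":0,"dy":0.064,"dz":-0.007,"yaw":0,"claw":1},{"dx":0,"dy":0.071,"dz":-0.011,"yaw":0,"claw":1},{"dx":0,"dy":0.078,"dz":-0.014,"yaw":0,"claw":1},{"dx":0,"dy":0.082,"dz":-0.016,"yaw":0,"claw":1}]'
python3 -c "
from h import *
print(shift(-27,-38.5,77),state()['ft_force'])
for c in('top','side'):
  save(c,c+'9');r=nets.pinpoint(c,'cover_edge')[:1]
  if r: print(c,r,g(ray(c,r[0]['at'],.097)))
"
```

```text
time_s: 14.35
eef_pos: [0.574, -0.2377, 0.0767]
tool_rot: [3.141, -0.0, -0.906]
ft_force: [1.3, 1.5, -0.3]
opening: 0.0007
(array([ 0.0003, -0.0018, -0.0003]), 'toolyaw', np.float64(-0.1), 'TCP reader', array([-26.7, -36.7]), np.float64(0.07666623042255309)) [ 1.31436359  1.53751592 -0.2574127 ]
side [{'at': [379.7, 286.2], 'conf': 0.7}] [129.    0.8]
```

```bash
python3 -m crank '[{"dx":0,"dy":0.007,"dz":0,"yaw":0,"claw":1},{"dx":0,"dy":0.014,"dz":0.0015,"yaw":0,"claw":1},{"dx":0,"dy":0.021,"dz":0.0047,"yaw":0,"claw":1},{"dx":0,"dy":0.028,"dz":0.009,"yaw":0,"claw":1},{"dx":0,"dy":0.033,"dz":0.014,"yaw":0,"claw":1},{"dx":0,"dy":0.038,"dz":0.02,"yaw":0,"claw":1},{"dx":0,"dy":0.042,"dz":0.027,"yaw":0,"claw":1},{"dx":0,"dy":0.044,"dz":0.034,"yaw":0,"claw":1},{"dx":0,"dy":0.045,"dz":0.04,"yaw":0,"claw":1},{"dx":0,"dy":0.045,"dz":0.041,"yaw":0,"claw":1}]'
python3 look.py w10;python3 -c "
from h import *
print(shift(-27,8.5,34),state()['ft_force'])"
```

```text
time_s: 15.38
eef_pos: [0.5384, -0.2645, 0.0336]
tool_rot: [3.14, 0.002, -0.905]
ft_force: [-0.5, -1.2, 1.0]
opening: 0.0006
15.3833 [ 0.53842939 -0.26452885  0.03362712] [ 3.13986637e+00  2.10862090e-03 -9.04990849e-01] [-0.53663941 -1.1827009   0.98528544]
carrier []
push_face [(array([275., 254.]), 0.34, array([ 0.5347, -0.2366,  0.018 ]))]
slot_mouth [(array([276., 256.]), 0.94, array([ 0.5304, -0.2385,  0.006 ])), (array([274., 252.]), 0.74, array([ 0.5316, -0.2364,  0.006 ]))]
reader [(array([275., 252.]), 0.74, array([ 0.5302, -0.2376,  0.    ]))]
cover_edge []
buffer_bottle []
spare_cassette []
(array([0.0005, 0.002 , 0.0015]), 'toolyaw', np.float64(-0.01), 'TCP reader', array([-26.5,   6.5]), np.float64(0.035500707912880965)) [-0.19478687  0.1829786   1.0149068 ]
```

View pics/w10.png

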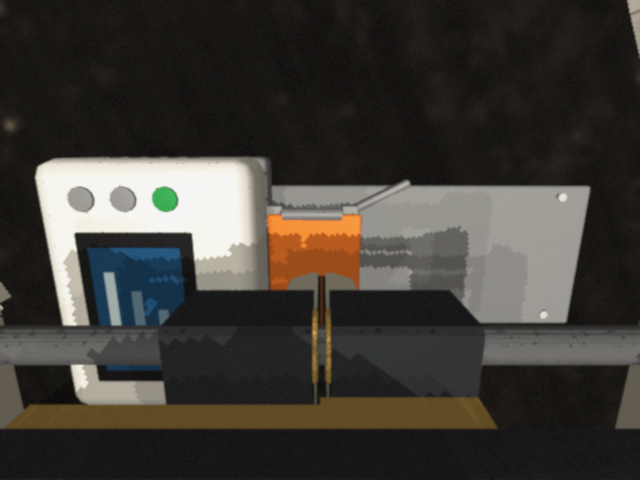

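Wrist view: the cover now lies over the chamber under the fingers. I'll press it down firmly in small steps.

```bash
python3 -m crank '[{"dx":0,"dy":0.001,"dz":0.002,"yaw":0,"claw":1},{"dx":0,"dy":0.002,"dz":0.004,"yaw":0,"claw":1},{"dx":0,"dy":0.002,"dz":0.006,"yaw":0,"claw":1},{"dx":0,"dy":0.002,"dz":0.006,"yaw":0,"claw":1}]'
python3 -c "
from h import *
print(shift(-27,8.5,34),state()['ft_force'])"
```

```text
time_s: 16.12
eef_pos: [0.5396, -0.2649, 0.033]
tool_rot: [-3.139, -0.002, -0.904]
ft_force: [-3.5, 3.3, 18.5]
opening: 0.0006
(array([ 0.0001,  0.0013, -0.001 ]), 'toolyaw', np.float64(0.0), 'TCP reader', array([-26.9,   7.2]), np.float64(0.03299080860898321)) [-3.47792276  3.29806311 18.46046214]
```

The cover pushes back with 18 N at z=33, which is the shut height. Retracting straight up, then a final look.

```bash
python3 -m crank '[{"dx":0,"dy":0,"dz":-0.02,"yaw":0,"claw":1},{"dx":0,"dy":0,"dz":-0.06,"yaw":0,"claw":1},{"dx":0,"dy":0.02,"dz":-0.1,"yaw":0,"claw":1},{"dx":0,"dy":0.05,"dz":-0.135,"yaw":0,"claw":1},{"dx":0,"dy":0.085,"dz":-0.15,"yaw":0,"claw":1},{"dx":0,"dy":0.12,"dz":-0.15,"yaw":0,"claw":1},{"dx":0,"dy":0.12,"dz":-0.15,"yaw":0,"claw":1},{"dx":0,"dy":0.12,"dz":-0.15,"yaw":0,"claw":1},{"dx":0,"dy":0.12,"dz":-0.15,"yaw":0,"claw":1},{"dx":0,"dy":0.12,"dz":-0.15,"yaw":0,"claw":1}]'
python3 look.py w11 120 0 440 240
python3 - <<'E'
from h import *
m=np.load("pics/w11.npy",allow_pickle=True).item()
r=nets.pinpoint("wrist","cover_edge")[:1]
if r: print("cover edge",r,[g(W(r[0]["at"],z,m)) for z in(.0325,.04)],"expect y 36")
for k,z in(("buffer_bottle",0),("spare_cassette",0)): print(k,[g(W(q["at"],z,m)) for q in nets.pinpoint("wrist",k)[:1]],"start",{"buffer_bottle":(-8.6,80.6),"spare_cassette":(-71.8,66.5)}[k])
E
```

```text
time_s: 16.95
eef_pos: [0.4448, -0.3382, 0.1787]
tool_rot: [-3.14, 0.001, -0.902]
ft_force: [0.2, -0.3, -0.7]
opening: 0.0003
16.95 [ 0.44475685 -0.33824116  0.17870701] [-3.14045780e+00  1.02648299e-03 -9.02181435e-01] [ 0.23805924 -0.27921902 -0.65296472]
carrier []
push_face []
slot_mouth [(array([293.,  76.]), 0.56, array([ 0.5319, -0.2385,  0.006 ]))]
reader [(array([292.,  79.]), 0.92, array([ 0.5295, -0.2378,  0.    ]))]
cover_edge [(array([317., 119.]), 0.72, array([ 0.5127, -0.2808,  0.076 ])), (array([300., 174.]), 0.3, array([ 0.4747, -0.2946,  0.076 ]))]
buffer_bottle [(array([302., 173.]), 0.6, array([ 0.4703, -0.2945,  0.    ]))]
spare_cassette [(array([372., 158.]), 0.92, array([ 0.5213, -0.338 ,  0.    ]))]
scale 2.5
cover edge [{'at': [316.9, 118.6], 'conf': 0.72}] [array([-22.1,  34.5]), array([-22.2,  35.1])] expect y 36
buffer_bottle [array([-7.2, 80. ])] start (-8.6, 80.6)
spare_cassette [array([-72.9,  66.7])] start (-71.8, 66.5)
```

View pics/w11c.png

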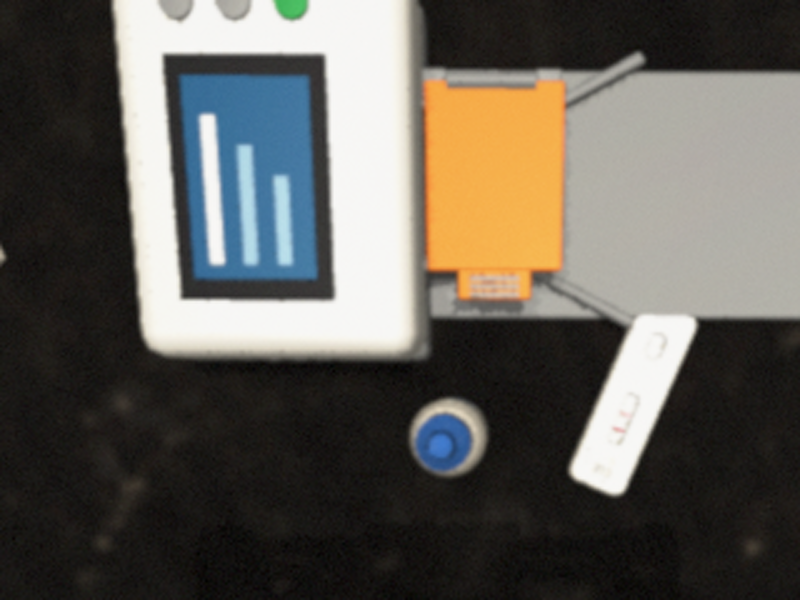

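The final view shows the cover flat over the chamber with its tab at crop (495,290). The tab measures y=34.5, against 36 expected when shut. The bottle and spare cassette haven't moved, and the arm is clear. Handing in.

```bash
python3 -c "
from plant import arm,state
print(state()['ft_force'],state()['time_s']);print(arm.close_job())"
```

```text
[-0.41626685  0.13269767  0.15172532] 17.5
the job is handed in; nothing more can be done
None
```

I pushed the carrier fully into the reader, shut the orange cover over it, and handed the job in at 17.5 s. No verdict comes back, so these are my own last checks.

I first nudged the carrier about 7 mm sideways onto the reader's centreline. Then I pushed it along the deck with closed fingers, and swung the cover up and over and pressed it down.

- **Carrier:** the fingers stalled against the stop with about 5 N. The wrist camera put push_face at x ≈ -24 mm (home is -25) and the top view put the carrier at y ≈ 0–1 mm.
- **Cover:** it pushed back with 18 N at z = 33 mm, about its shut height of 34. The tab measured y ≈ 34.5 mm, against 36 expected when shut.
- **Bottle and spare cassette:** both measured within about 2 mm of where they started.
- **Arm:** it is raised clear, with about zero force at the wrist.

**Disagreements:**
- The top view's push_face read -17.6 mm rather than -24; I took that as a camera offset, since the stall and the wrist view agreed. The other cameras also differed by a few mm to 10 mm throughout.
- My first wrist measurement was about 10 mm off because the arm was still settling, so I took it again at rest.

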